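Lid and clamp on the loaded sample box

ROBOT

A 6-joint arm with a two-finger parallel gripper is mounted at the origin on the work surface. World frame = base frame: x ahead of the robot, y to its left, z up, the work surface at z = 0. Lengths are in m, angles in rad, forces in N, time in s.
With the tool pointing down it reaches from about 0.375 to 0.9 m from the base axis. Payload 3.1 kg.
Tool frame: the origin (TCP) lies between the finger pads; the fingertips stand 8 mm ahead of it and the grasp point (between the pads) lies 11 mm behind it; z points along the fingers, y is the line along which they close (so a half turn about z gives the same grasp; the last joint's range is limited). The gripper opens to 87 mm and grips with 3 to 60 N. Pads are 19 mm wide; open, the fingers measure 117 mm over their backs; the gripper's body (75 mm by 190 mm) begins 51 mm behind the grasp point.
Start: joints at [-1.46, 0.527, 1.433, -0, 1.181, -0.178], TCP at [0.179, -0.599, 0.231] pointing down, gripper open.
Joint ranges: [-3.08, 3.08], [-0.75, 2.2], [0.22, 2.44], [-1.43, 4.57], [0, 2.65], [-2.85, 2.85]. Speed limits (rad/s): [2.79, 2.79, 3.14, 3.14, 3.14, 3.14].

INTERFACE

Orientations are given as a unit quaternion [x, y, z, w].
In Python, from rig import robot gives the robot as it stands.
- The arm moves only by the tool move_arm, never from a script. Its argument "motion" is text: rows parted by semicolons, each of 5 numbers parted by spaces: the opening, from -1 (shut) to 1 (fully open), then the shift along the tool's x, y, z normalised to -1 to 1, where 1 is 0.2 m, then the turn about the tool's z normalised to -1 to 1, where 1 is pi rad. A call has 1 to 12 rows; each row is the pose to reach, as a shift and turn from the pose commanded when the call began, along the tool's axes at that moment, turning the shorter way round; what a row does not reach only later rows make up. A row lasts 1/12 s, in which the tool goes at most 41.7 mm and 7.16 degrees, less where a joint would pass 70% of its speed; a pose out of reach is approached as far as the arm can. A call with a number of a shift or a turn outside -1 to 1 is refused whole. A call with a gripper value outside its range is refused whole. The fingers move at their own pace and stop on an object; "newtons" is the grip in N (left out, the last holds). Time passes only in rows, so rows that repeat a pose let the fingers close. It gives the time, the measured TCP pose, the force, the opening and the grip force at its end, in the units of the state.
- robot.get_obs(): the state, without advancing time (a new reading comes with each control period).
- robot.camera(name): name is "scene" or "top" or "wrist"; returns (picture, depth): 480x640x3 uint8, red, green, blue; 480x640 float32, m along the optical axis (not along the pixel's ray), 0 where there is no reading.
- robot.camera_model(name): a dict with "mtx" (3x3 intrinsics, pixels), "D" ([k1, k2, p1, p2, k3] as OpenCV has them; the pictures are not rectified), "position" and "attitude" of the camera in the world. Camera axes: x right, y down, z forward; pixel columns grow to the right and rows downward; lengths in m; the calibration is good to about 2 mm. A picture is of the moment at which its call begins: read the wrist's pose just before it. camera_model takes no time and is no camera call; for the wrist camera it gives the pose at the moment of the call.
- robot.hand_in(): hands the job in; it is judged then, once.
The state is a dict: "time": time; "q": joint angles; "joint_velocities": joint speeds; "joint_torque": joint torques, N m; "position": TCP position; "tool_rot": TCP orientation; "ft_force": force on the tool from outside, world axes, zero at the start; "moment": the same for the moment, N m; "grip_width": finger opening in m; "grip_force": force on a finger pad.
Only numpy, scipy, OpenCV 4.12 (cv2) and the standard library are available. Lean on these libraries where they do the work, as an engineer would, in place of code of your own. Each camera call takes 0.05 s, during which the arm holds its last target. There are 200 camera calls.

TASK

The open sample box is loaded and ready to be put away. Pick its lid up by the handle and set it squarely on the box so that the gasket goes down inside the mouth and the lid sits flat, without dropping it; then swing the steel clamp over and fully down onto the lid. Leave everything else on the bench where it is.

Things in the scene. Friction and masses are not known exactly. Their poses are not given: they have to be found in the camera images.
- box: Grey open rectangular sample box, 120 (x) x 170 (y) x 90 mm high, walls 6 mm, mouth 108 x 158 mm, fixed to the bench, with six capped vials inside (tops 73 mm above the bench, below the gasket). Origin: centre of its underside; z up, y along its long side. The clamp is on its +y end.
- lid: Loose grey lid, 0.35 kg, right way up on the bench: plate 130 (x) x 180 (y) x 8 mm, rubber gasket bead beneath 98 x 148 mm, rounded, 10 mm deep (5 mm play each way in the mouth), aluminium bar handle on top. Origin: centre of the gasket's underside (plate z = 10 to 18 mm); y along its long side; fits either way round. Seated, its origin is 80 mm above the box's origin.
- lid_handle (a point): Middle of the lid's handle, 48 mm above the lid's origin: a bar 14 wide (x) x 60 long (y) x 14 mm high, top at 55 mm, on two posts; 23 mm free beneath the bar. Axes as the lid's.
- clamp (a joint): Clamp angle (rad): 0 = down, its rubber foot on the seated lid; 1.57 = upright; above that it leans outward from the box; stop at 2.25. Stays where it is left (light friction). Steel flap 50 mm wide (box's x), 5 mm thick, reaching 65 mm from the hinge, a rolled edge 9 mm thick at its end, the foot 40 to 56 mm from the hinge.
- clamp_hinge (a point): Hinge axis of the clamp, fixed on the box: on its centreline, 108 mm from its origin along the box's +y, 106 mm high; the axis runs along the box's x. Axes as the box's. Down, the clamp reaches from here towards the box's middle (-y), its upper face 2.5 mm above this point.
- clamp_tip (a point): Middle of the clamp's free end, on its outer face (the upper one when down), 62 mm from the hinge. Axes turn with the clamp.
- rack: Bystander: green tube rack 75 x 130 mm with four blue-capped tubes, 98 mm high over the caps. Origin: centre of its underside.
- jar: Bystander: small jar, 44 mm across, 65 mm high, beyond the box. Origin: centre of its underside.
- vial: Bystander: small vial, 32 mm across, 55 mm high, in front of the box. Origin: centre of its underside.
- beaker: Bystander: glass beaker, 68 mm across, 85 mm high. Origin: centre of its underside.
- wash_bottle: Bystander: white bottle, 68 mm across, 140 mm high. Origin: centre of its underside.
- dish: Bystander: shallow glass dish, 90 mm across, 16 mm high. Origin: centre of its underside.
Not all that is in view belongs to the job. What is shaped like the box but red is not meant.

How it is judged:
By the outcome, as a careful person would: the job done as asked, in the order asked, and still so for the second after the job is handed in, with the robot touching nothing.
It also fails if it takes over 50 s, if anything falls off the work surface, if the arm or the gripper's body presses on something with over 40 N, if the wrist force passes 120 N, or if a joint passes its speed limit or range.

## Working session

There is one attempt and no reset: what is moved stays moved. The work goes in short steps, Python scripts to look and compute and a tool call to move; the robot and the scene stay as the last step left them, time stands still between calls to the robot, and variables do not carry over. Pictures are saved under pics/ and viewed, at most 10 in all, crops included, and the job is handed in when it is done.

Besides the shell and the picture viewer there is one more tool, called after ">>>" in YAML: its name, and indented under it one key for each argument. move_arm: Moves the arm, as the interface text tells. Its arguments: {"type":"object","properties":{"motion":{"type":"string"},"newtons":{"type":"number"}},"required":["motion"]}

```bash
mkdir -p pics; ls
cat > h.py <<'E'
import numpy as np, cv2
from scipy.spatial.transform import Rotation as R
from rig import robot
def cam(n):
    m=robot.camera_model(n); im,d=robot.camera(n); return m,im,d
def rot(m):
    a=np.array(m["attitude"],float); return a if a.shape==(3,3) else R.from_quat(a).as_matrix()
def rays(m,px):
    u=cv2.undistortPoints(np.array(px,float).reshape(-1,1,2),np.array(m["mtx"]),np.array(m["D"])).reshape(-1,2)
    return np.c_[u,np.ones(len(u))]@rot(m).T
def onplane(m,px,z):
    r=rays(m,px); p=np.array(m["position"]); return p+r*((z-p[2])/r[:,2])[:,None]
def cloud(m,d):
    v,u=np.mgrid[:480,:640]; r=rays(m,np.c_[u.ravel(),v.ravel()])
    P=np.array(m["position"])+r*d.reshape(-1,1); P[d.ravel()==0]=np.nan
    return P.reshape(480,640,3)
def save(n,im): cv2.imwrite(f"pics/{n}.png",im[:,:,::-1])
E
python3 - <<'E'
from h import *
import pickle
o={}
for n in("scene","top"):
    m,im,d=cam(n); save(n,im); o[n]=(m,im,d); print(n,m)
pickle.dump(o,open("o.pkl","wb"))
print(robot.get_obs())
E
```

```text
pics
scene {'mtx': array([[454.03489914,   0.        , 321.3421518 ],
       [  0.        , 454.03489914, 231.69929408],
       [  0.        ,   0.        ,   1.        ]]), 'D': array([-0.06656582,  0.        ,  0.        ,  0.        ,  0.        ]), 'position': array([ 1.00444804, -0.52790484,  0.68221591]), 'attitude': array([ 0.859845  ,  0.29722103, -0.1451806 , -0.38890721])}
top {'mtx': array([[455.34937238,   0.        , 315.2809088 ],
       [  0.        , 455.34937238, 234.24608656],
       [  0.        ,   0.        ,   1.        ]]), 'D': array([0.03255066, 0.        , 0.        , 0.        , 0.        ]), 'position': array([0.40164128, 0.01206714, 0.92227549]), 'attitude': array([ 0.71092898, -0.6967749 ,  0.07390529, -0.06018912])}
{'time': 0.1, 'q': array([-1.45946684e+00,  5.28396019e-01,  1.43380699e+00, -1.95358631e-05,
        1.18138030e+00, -1.78484697e-01]), 'joint_velocities': array([ 3.07300404e-05, -3.22633968e-03, -2.25707565e-03,  5.40689180e-04,
        4.13589051e-04, -3.62265434e-04]), 'joint_torque': array([ 2.80518807e-04, -4.40984344e+01, -1.77150142e+01,  6.35021925e-02,
        5.33564086e-02, -3.92735990e-05]), 'position': array([ 0.17856672, -0.59826144,  0.22964501]), 'tool_rot': array([ 9.89518299e-01,  1.44404103e-01,  2.43866267e-05, -9.95070335e-04]), 'ft_force': array([-0.12311405, -0.73620352, -0.57212824]), 'moment': array([-1.63995122e-03, -6.71681449e-05,  4.39528431e-02]), 'grip_force': 0.0, 'grip_width': 0.08726470269552088}
```

View pics/scene.png

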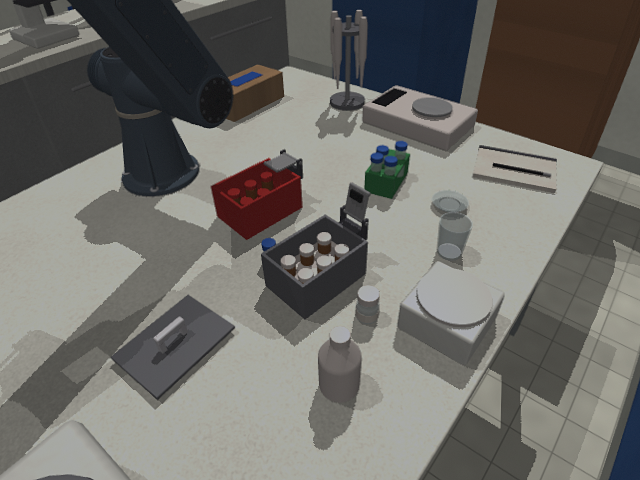

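View pics/top.png

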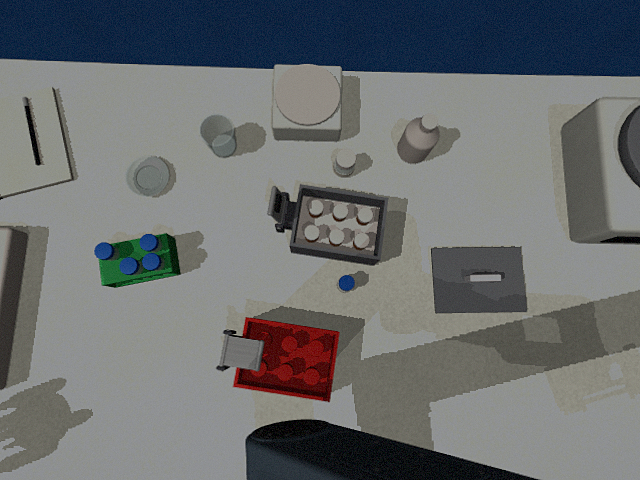

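The grey box is at top-view px (338,225), with the vial cluster and its raised clamp at (280,207). The red box at (285,358) is the decoy. The lid is at (479,280) with its handle at (487,277). I'll measure these now and confirm them with a crop.

Run:
```python
from h import *
import pickle
m,im,d=pickle.load(open("o.pkl","rb"))["top"]
P=cloud(m,d); Z=P[:,:,2]
print("bench z",np.nanmedian(Z[330:370,190:215]), "lid z",np.nanmedian(Z[260:265,445:460]))
def rect(mask,x0,x1,y0,y1,z,name):
    k=np.zeros((480,640),np.uint8); k[y0:y1,x0:x1]=mask[y0:y1,x0:x1]
    c=max(cv2.findContours(k,cv2.RETR_EXTERNAL,cv2.CHAIN_APPROX_NONE)[0],key=cv2.contourArea).reshape(-1,2)
    p=onplane(m,c,z)[:,:2]; r=cv2.minAreaRect((p*1000).astype(np.float32))
    print(name,r,"px",c.min(0),c.max(0)); return r
g=im.astype(int).max(2)
hsv=cv2.cvtColor(im,cv2.COLOR_RGB2HSV)
rl=rect((Z>.009)&(Z<.1),420,540,235,325,.018,"lid depth")
rect((g<115),425,530,240,318,.018,"lid col")
rect((Z>.038)&(Z<.08),440,520,255,300,.055,"handle")
rect((Z>.078)&(Z<.1),292,395,175,275,.09,"box depth")
rect((g<110)&(Z>.06),292,395,175,275,.09,"box col")
k=np.zeros_like(Z,bool);k[170:245,260:300]=1; k&=(Z>.098)
q=P[k]; print("clamp pts",len(q),np.nanmin(q,0),np.nanmax(q,0),q[np.argmax(q[:,2])])
for n,(u,v) in dict(jar=(345,160),vial=(347,283),bottle=(428,122),rack=(140,258)).items():
    print(n,P[v,u])
cr=im[165:330,250:540]; cv2.imwrite("pics/crop.png",cv2.resize(cr,None,fx=2.7,fy=2.7,interpolation=cv2.INTER_CUBIC)[:,:,::-1])
```

```text
bench z 0.0015505995176202658 lid z 0.01924725190819243
lid depth ((491.82061767578125, -329.01983642578125), (129.19967651367188, 180.83731079101562), 1.8973488807678223) px [431 247] [526 312]
lid col ((492.32196044921875, -330.20025634765625), (131.67379760742188, 184.3652801513672), 2.2238683700561523) px [431 246] [527 313]
handle ((491.53875732421875, -327.0140075683594), (13.372822761535645, 65.33086395263672), 1.2816855907440186) px [467 274] [501 281]
box depth ((587.0337524414062, -42.802215576171875), (178.3662567138672, 122.61196899414062), 82.1507797241211) px [292 184] [388 260]
box col ((585.8383178710938, -42.637413024902344), (178.3662567138672, 125.02547454833984), 82.1507797241211) px [292 184] [388 261]
clamp pts 544 [0.5665309  0.04906267 0.09809687] [0.63613991 0.07995593 0.17367269] [0.60313309 0.07489574 0.17367269]
jar [ 0.71695828 -0.05912784  0.06682002]
vial [ 0.47554839 -0.0654701   0.0538661 ]
bottle [ 0.7654082  -0.20439106  0.14340635]
rack [0.51428154 0.32523649 0.06304906]
```

View pics/crop.png

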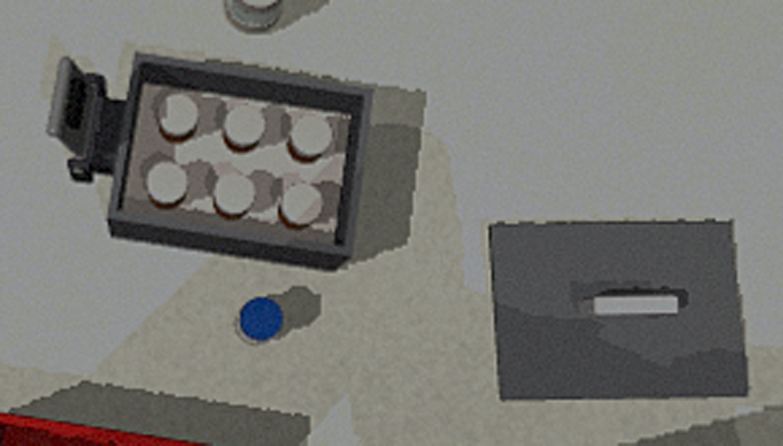

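The crop confirms it: the grey open box with white-capped vials, with its clamp leaning outward at +y, and the grey lid with its bar handle. Sizes agree: lid 129x181, handle 13x65, box 123 wide with the hinge included in its length. Next I'll move over the lid.

```bash
cat >> h.py <<'E'
def go(x,y,z,yaw):  # yaw (deg) of the tool x axis
    o=robot.get_obs(); T=R.from_quat(o["tool_rot"]).as_matrix()
    s=T.T@(np.array([x,y,z])-o["position"])/.2
    cy=np.degrees(np.arctan2(T[1,0],T[0,0])); w=(yaw-cy+180)%360-180
    print("t",round(o["time"],2),"pos",o["position"].round(4),"yaw",round(cy,2),"| shift",s.round(4),"turn",round(-w/180,4))
E
python3 -c "
from h import *
go(.492,-.328,.231,91.9)"
```

```text
t 0.1 pos [ 0.1786 -0.5983  0.2296] yaw 16.61 | shift [ 1.888  -0.8471 -0.0045] turn -0.4183
```

>>> move_arm:
  motion: "1 0.2 -0.09 0 -0.04; 1 0.4 -0.18 0 -0.08; 1 0.6 -0.27 0 -0.12; 1 0.8 -0.36 0 -0.16; 1 0.95 -0.425 0 -0.2; 1 0.95 -0.425 0 -0.24; 1 0.95 -0.425 0 -0.28; 1 0.95 -0.425 0 -0.32; 1 0.95 -0.425 0 -0.36; 1 0.95 -0.425 0 -0.4; 1 0.95 -0.425 0 -0.418; 1 0.95 -0.425 0 -0.418"

```text
time: 1.1
position: [0.3363, -0.4628, 0.2301]
tool_rot: [0.695, 0.719, 0.0, -0.0]
ft_force: [-0.9, 1.0, 0.0]
grip_width: 0.0867
grip_force: 0.0
```

```bash
python3 -c "
from h import *
go(.492,-.328,.231,91.9)"
```

```text
t 1.1 pos [ 0.3363 -0.4628  0.2301] yaw 91.91 | shift [ 0.6476  0.8005 -0.0041] turn 0.0
```

>>> move_arm:
  motion: "1 0.11 0.13 0 0; 1 0.22 0.27 0 0; 1 0.33 0.4 0 0; 1 0.44 0.54 0 0; 1 0.55 0.67 0 0; 1 0.648 0.8 0 0; 1 0.648 0.8 0 0; 1 0.648 0.8 0 0"

```text
time: 1.77
position: [0.493, -0.3271, 0.2302]
tool_rot: [0.695, 0.719, -0.0, -0.0]
ft_force: [-0.1, -0.7, -0.3]
grip_width: 0.087
grip_force: 0.0
```

Run:
```python
from h import *
go(.492,-.328,.037,91.9)
m,im,d=cam("wrist"); save("w1",im); print(m["position"],m["attitude"])
P=cloud(m,d);Z=P[:,:,2]
for n,lo,hi,z in(("handle",.042,.075,.055),("lid",.008,.03,.018)):
    k=((Z>lo)&(Z<hi)).astype(np.uint8)
    c=max(cv2.findContours(k,cv2.RETR_EXTERNAL,cv2.CHAIN_APPROX_NONE)[0],key=cv2.contourArea).reshape(-1,2)
    print(n,cv2.minAreaRect((onplane(m,c,z)[:,:2]*1000).astype(np.float32)),c.min(0),c.max(0))
```

```text
t 1.77 pos [ 0.493  -0.3271  0.2302] yaw 91.97 | shift [-0.0048 -0.0047  0.9659] turn 0.0004
[ 0.48972027 -0.2592476   0.38428446] [0.99177809 0.01688269 0.00213239 0.12683317]
handle ((744.1328125, -213.51300048828125), (38.13945388793945, 66.8084945678711), 15.006864547729492) [593  54] [639 135]
lid ((490.8172607421875, -328.85296630859375), (129.1914520263672, 177.4200439453125), 1.9628454446792603) [252 126] [383 294]
```

View pics/w1.png

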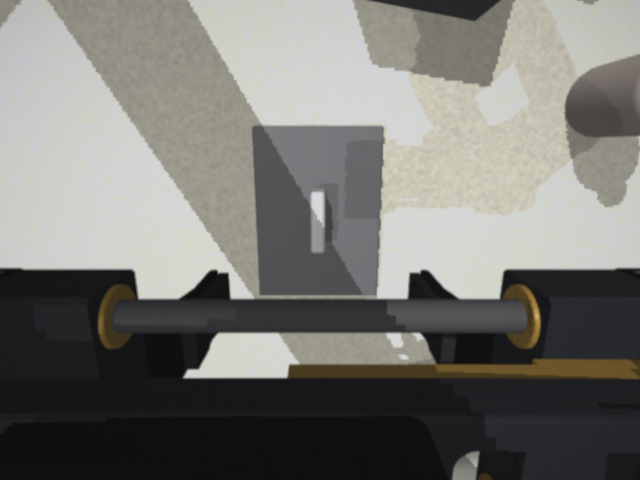

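Wrist view: the lid's plate spans (252..383, 126..294) and the handle spans (311..325, 190..253), so the top-view position is confirmed. Descending.

>>> move_arm:
  motion: "1 -0.006 -0.007 0.15 0; 1 -0.006 -0.007 0.3 0; 1 -0.006 -0.007 0.45 0; 1 -0.006 -0.007 0.6 0; 1 -0.006 -0.007 0.72 0; 1 -0.006 -0.007 0.82 0; 1 -0.006 -0.007 0.9 0; 1 -0.006 -0.007 0.94 0; 1 -0.006 -0.007 0.965 0; 1 -0.006 -0.007 0.965 0; 1 -0.006 -0.007 0.965 0"

```text
time: 2.73
position: [0.4908, -0.3306, 0.0382]
tool_rot: [0.696, 0.718, -0.0, 0.001]
ft_force: [-0.7, 1.0, 0.2]
grip_width: 0.0869
grip_force: 0.0
```

>>> move_arm:
  motion: "-1 0 0 0 0; -1 0 0 0 0; -1 0 0 0 0; -1 0 0 0 0; -1 0 0 0 0; -1 0 0 0 0; -1 0 0 0 0; -1 0 0 0 0; -1 0 0 0 0; -1 0 0 0 0"
  newtons: 40

```text
time: 3.57
position: [0.4908, -0.3297, 0.0375]
tool_rot: [0.696, 0.718, 0.0, -0.0]
ft_force: [-0.3, 0.1, 0.3]
grip_width: 0.0283
grip_force: 0.0
```

>>> move_arm:
  motion: "-1 0 0 0 0; -1 0 0 0 0; -1 0 0 0 0; -1 0 0 0 0; -1 0 0 0 0; -1 0 0 0 0"

```text
time: 4.07
position: [0.491, -0.3298, 0.0375]
tool_rot: [0.696, 0.718, 0.0, 0.0]
ft_force: [1.3, 0.0, -0.5]
grip_width: 0.0137
grip_force: 40.0
```

Gripped at 13.7 mm (the bar is 14 mm). Lifting.

>>> move_arm:
  motion: "-1 0 0 -0.03 0; -1 0 0 -0.1 0; -1 0 0 -0.2 0; -1 0 0 -0.32 0; -1 0 0 -0.45 0; -1 0 0 -0.58 0; -1 0 0 -0.7 0; -1 0 0 -0.82 0; -1 0 0 -0.92 0; -1 0 0 -0.98 0; -1 0 0 -1 0; -1 0 0 -1 0"
  newtons: 60

```text
time: 5.07
position: [0.4906, -0.3297, 0.2384]
tool_rot: [0.696, 0.718, -0.0, 0.001]
ft_force: [-0.9, -0.2, -4.4]
grip_width: 0.0133
grip_force: 60.0
```

Run:
```python
from h import *
import pickle
go(.586,-.043,.235,82.1)
print(robot.get_obs()["ft_force"],robot.get_obs()["grip_width"])
# refine the box from the first top view: rim ring + scene view
m,im,d=pickle.load(open("o.pkl","rb"))["top"]
P=cloud(m,d);Z=P[:,:,2]
c0=np.array([.586,-.043]);a=np.radians(82.1);ey=np.array([np.cos(a),np.sin(a)]);ex=np.array([ey[1],-ey[0]])
k=(abs(P[:,:,0]-c0[0])<.1)&(abs(P[:,:,1]-c0[1])<.11)&(Z>.086)&(Z<.096)
q=P[k][:,:2]-c0; L=np.c_[q@ex,q@ey]
ins=(abs(L[:,0])<.065)&(abs(L[:,1])<.09)
for nm,ax,ot,h in(("x",0,1,.057),("y",1,0,.082)):
  for s in(-1,1):
    g=L[(abs(L[:,ax]-s*h)<.008)&(abs(L[:,ot])<(.07 if ax==0 else .045))]
    f=np.polyfit(g[:,ot],g[:,ax],1); print(nm,s,len(g),"centre of wall",(f[1]*1000).round(1),"slope deg",np.degrees(np.arctan(f[0])).round(2))
```

```text
t 5.07 pos [ 0.4906 -0.3297  0.2384] yaw 91.84 | shift [1.4174 0.5226 0.0161] turn 0.0541
[-0.88626531 -0.20183676 -4.40030782] 0.01328945567462218
x -1 271 centre of wall -55.4 slope deg -0.05
x 1 284 centre of wall 58.2 slope deg 0.03
y -1 172 centre of wall -85.3 slope deg 0.14
y 1 278 centre of wall 81.4 slope deg 0.19
```

>>> move_arm:
  motion: "-1 0.03 0.035 0 0.01; -1 0.09 0.1 0 0.02; -1 0.16 0.18 0 0.035; -1 0.23 0.26 0 0.05; -1 0.3 0.34 0 0.054; -1 0.345 0.39 0 0.054; -1 0.36 0.409 0 0.054; -1 0.36 0.409 0 0.054; -1 0.36 0.409 0 0.054"

```text
time: 5.82
position: [0.5694, -0.2553, 0.2368]
tool_rot: [0.754, 0.657, -0.001, -0.001]
ft_force: [0.0, -0.8, -3.0]
grip_width: 0.0132
grip_force: 60.0
```

Run:
```python
from h import *
m,im,d=cam("wrist"); save("w2",im); go(.587,-.045,.235,82.1)
P=cloud(m,d);Z=P[:,:,2]
c0=np.array([.5871,-.0451]);a=np.radians(82.1);ey=np.array([np.cos(a),np.sin(a)]);ex=np.array([ey[1],-ey[0]])
k=(abs(P[:,:,0]-c0[0])<.1)&(abs(P[:,:,1]-c0[1])<.13)&(Z>.085)&(Z<.098)
q=P[k][:,:2]-c0; L=np.c_[q@ex,q@ey]; print(np.median(P[k][:,2]))
for nm,ax,ot,h in(("x",0,1,.057),("y",1,0,.082)):
  for s in(-1,1):
    g=L[(abs(L[:,ax]-s*h)<.008)&(abs(L[:,ot])<(.07 if ax==0 else .045))]
    if len(g)<20: print(nm,s,len(g)); continue
    f=np.polyfit(g[:,ot],g[:,ax],1); print(nm,s,len(g),"wall",(f[1]*1000).round(1),"min/max",(np.percentile(g[:,ax],[3,97])*1000).round(1),"slope",np.degrees(np.arctan(f[0])).round(2))
k=(abs(P[:,:,0]-.6)<.06)&(P[:,:,1]>.03)&(P[:,:,1]<.2)&(Z>.1)&(Z<.19)
q=P[k]; L=np.c_[(q[:,:2]-c0)@ex,(q[:,:2]-c0)@ey,q[:,2]]
print("clamp",len(q),np.percentile(L,[1,50,99],axis=0).round(4)); top=L[L[:,2]>np.percentile(L[:,2],95)]; print(top.mean(0))
```

```text
t 5.87 pos [ 0.5693 -0.2557  0.237 ] yaw 82.11 | shift [ 1.0555 -0.0569  0.0099] turn 0.0001
0.08977396870856358
x -1 446 wall -56.0 min/max [-59.5 -53.6] slope 0.29
x 1 422 wall 56.3 min/max [53.7 59.5] slope -0.19
y -1 1159 wall -83.4 min/max [-86.2 -80.2] slope 0.03
y 1 0Traceback (most recent call last):
  File "<stdin>", line 14, in <module>
    return _quantile_unchecked(
        a, q, axis, out, overwrite_input, method, keepdims, weights)
    return _ureduce(a,
                    func=_quantile_ureduce_func,
    ...<5 lines>...
                    overwrite_input=overwrite_input,
                    method=method)
    r = func(a, **kwargs)
    result = _quantile(arr,
                       quantiles=q,
    ...<2 lines>...
                       out=out,
                       weights=wgt)
    slices_having_nans = np.isnan(arr[-1, ...])
                                  ~~~^^^^^^^^^
IndexError: index -1 is out of bounds for axis 0 with size 0
```

View pics/w2.png

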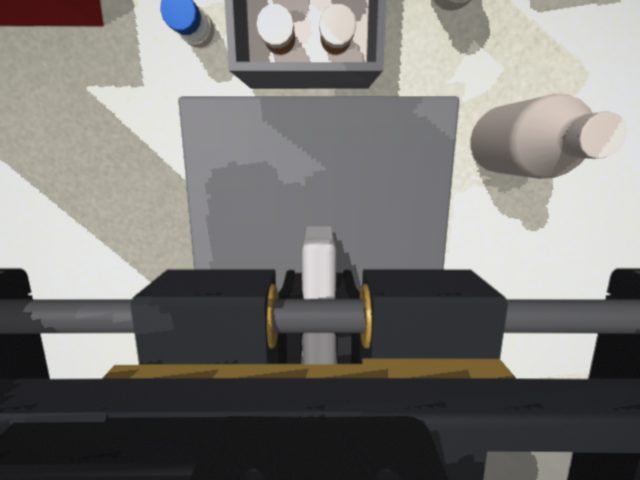

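Wrist view: the lid hangs level (front edge on row 97, cols 180..459), and the box's near wall is at rows 62..75. I'll check the lid's edge position in the hand.

Run:
```python
from h import *
m=robot.camera_model("wrist"); _,d=robot.camera("wrist"); P=cloud(m,d)
a=np.radians(82.1);ey=np.array([np.cos(a),np.sin(a)]);ex=np.array([ey[1],-ey[0]])
t=robot.get_obs()["position"]
q=P[92:225,170:470].reshape(-1,3); q=q[(q[:,2]>.19)&(q[:,2]<.24)]
L=np.c_[(q[:,:2]-t[:2])@ex,(q[:,:2]-t[:2])@ey,q[:,2]]
print("front y",np.percentile(L[:,1],[98,99.7]),"x edges",np.percentile(L[:,0],[.5,99.5]))
A=np.c_[L[:,:2],np.ones(len(L))]; print("plane",np.linalg.lstsq(A,L[:,2],rcond=None)[0],"expected z",t[2]-.0195)
go(.5869,-.0468,.235,82.1)
```

```text
front y [0.0891403  0.09021151] x edges [-0.06470249  0.0625549 ]
plane [-0.00114805 -0.00210194  0.21739043] expected z 0.21769639498115081
t 5.92 pos [ 0.5693 -0.2559  0.2372] yaw 82.08 | shift [ 1.0476 -0.057   0.0109] turn -0.0001
```

>>> move_arm:
  motion: "-1 0.04 -0.002 0 0; -1 0.12 -0.006 0 0; -1 0.23 -0.012 0 0; -1 0.36 -0.02 0 0; -1 0.5 -0.027 0 0; -1 0.64 -0.034 0 0; -1 0.77 -0.04 0 0; -1 0.88 -0.046 0 0; -1 0.96 -0.05 0 0; -1 1 -0.053 0 0; -1 1 -0.053 0 0; -1 1 -0.053 0 0"

```text
time: 6.92
position: [0.587, -0.0553, 0.2378]
tool_rot: [0.754, 0.657, -0.0, 0.0]
ft_force: [-0.3, 0.3, -4.0]
grip_width: 0.013
grip_force: 60.0
```

Run:
```python
from h import *
go(.5875,-.0463,.130,82.1)
m=robot.camera_model("wrist"); im,d=robot.camera("wrist"); P=cloud(m,d); Z=P[:,:,2]
save("w3",im)
c0=np.array([.587,-.046]);a=np.radians(82.1);ey=np.array([np.cos(a),np.sin(a)]);ex=np.array([ey[1],-ey[0]])
L=np.dstack([(P[:,:,:2]-c0)@ex,(P[:,:,:2]-c0)@ey,Z])
k=(abs(L[:,:,0])<.04)&(L[:,:,1]>.09)&(L[:,:,1]<.2)&(Z>.1)&(Z<.19)
q=L[k]; print("clamp",len(q)); 
if len(q): print(np.percentile(q,[1,50,99],axis=0).round(4), q[q[:,2]>np.percentile(q[:,2],95)].mean(0))
```

```text
t 6.92 pos [ 0.587  -0.0553  0.2378] yaw 82.19 | shift [ 0.0452 -0.0035  0.5387] turn 0.0005
clamp 5523
[[-0.032   0.101   0.1071]
 [-0.0002  0.1131  0.1584]
 [ 0.0314  0.1259  0.1707]] [-0.00043667  0.12131054  0.17040664]
```

View pics/w3.png

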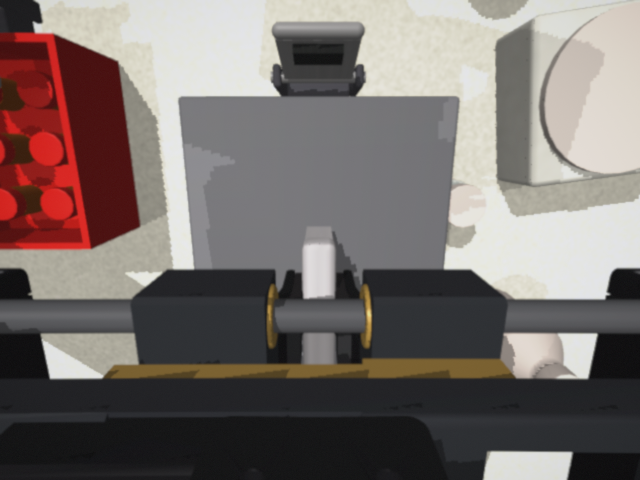

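Wrist view: the lid is over the box. The clamp is upright-leaning at (318,45), on the centreline (x offset ~0 mm), tip at 1.77 rad or so, clear of the lid. Lowering to just above the mouth.

>>> move_arm:
  motion: "-1 0.015 0 0 0; -1 0.03 -0.003 0.05 0; -1 0.045 -0.003 0.13 0; -1 0.045 -0.003 0.22 0; -1 0.045 -0.003 0.31 0; -1 0.045 -0.003 0.39 0; -1 0.045 -0.003 0.45 0; -1 0.045 -0.003 0.495 0; -1 0.045 -0.003 0.515 0; -1 0.045 -0.003 0.523 0; -1 0.045 -0.003 0.523 0; -1 0.045 -0.003 0.523 0"

```text
time: 7.97
position: [0.5884, -0.0468, 0.1335]
tool_rot: [0.754, 0.657, 0.0, 0.001]
ft_force: [0.0, 1.1, -3.5]
grip_width: 0.0136
grip_force: 60.0
```

Run:
```python
from h import *
go(.5875,-.0463,.117,82.1); print(robot.get_obs()["ft_force"])
```

```text
t 7.97 pos [ 0.5884 -0.0468  0.1335] yaw 82.11 | shift [ 0.0019 -0.0049  0.0827] turn 0.0001
[ 0.00359246  1.14841856 -3.46705927]
```

>>> move_arm:
  motion: "-1 0 -0.002 0.01 0; -1 0 -0.002 0.02 0; -1 0 -0.002 0.03 0; -1 0 -0.002 0.04 0; -1 0 -0.002 0.05 0; -1 0 -0.002 0.058 0; -1 0 -0.002 0.066 0; -1 0 -0.002 0.072 0; -1 0 -0.002 0.077 0; -1 0 -0.002 0.081 0; -1 0 -0.002 0.083 0; -1 0 -0.002 0.083 0"

```text
time: 8.97
position: [0.5873, -0.0465, 0.1175]
tool_rot: [0.754, 0.657, 0.0, 0.0]
ft_force: [-2.2, 0.1, 5.1]
grip_width: 0.0135
grip_force: 60.0
```

It touched down at TCP z 0.1175, exactly the seated height, with 5 N. Releasing.

>>> move_arm:
  motion: "0.2 0 0 0 0; 0.2 0 0 0 0; 0.2 0 0 0 0; 0.2 0 0 0 0; 0.2 0 0 0 0; 0.2 0 0 0 0; 0.2 0 0 0 0; 0.2 0 0 0 0"

```text
time: 9.63
position: [0.5874, -0.0465, 0.1163]
tool_rot: [0.754, 0.657, -0.0, 0.0]
ft_force: [0.6, 0.0, -0.3]
grip_width: 0.0509
grip_force: 0.0
```

>>> move_arm:
  motion: "0.2 0 0 -0.05 0; 0.2 0 0 -0.15 0; 0.2 0 0 -0.3 0; 0.2 0 0 -0.45 0; 0.2 0 0 -0.6 0; 0.2 0 0 -0.75 0; 0.2 0 0 -0.85 0; 0.2 0 0 -0.85 0; 0.2 0 0 -0.85 0"

```text
time: 10.38
position: [0.5879, -0.0466, 0.2883]
tool_rot: [0.754, 0.657, 0.001, 0.002]
ft_force: [0.0, 0.1, -0.6]
grip_width: 0.0524
grip_force: 0.0
```

Run:
```python
from h import *
m=robot.camera_model("top"); im,d=robot.camera("top"); P=cloud(m,d); Z=P[:,:,2]
save("t2",cv2.resize(im[130:300,220:440],None,fx=3,fy=3))
c0=np.array([.5871,-.0451]);a=np.radians(82.1);ey=np.array([np.cos(a),np.sin(a)]);ex=np.array([ey[1],-ey[0]])
L=np.dstack([(P[:,:,:2]-c0)@ex,(P[:,:,:2]-c0)@ey,Z])
for nm in("top","wrist"):
  if nm=="wrist":
    m=robot.camera_model("wrist"); im,d=robot.camera("wrist"); P=cloud(m,d);L=np.dstack([(P[:,:,:2]-c0)@ex,(P[:,:,:2]-c0)@ey,P[:,:,2]]);save("w4",im)
  k=(abs(L[:,:,0])<.07)&(abs(L[:,:,1])<.093)&(abs(L[:,:,2]-.098)<.008); q=L[k]
  A=np.c_[q[:,:2],np.ones(len(q))]; print(nm,"n",len(q),"plane",np.linalg.lstsq(A,q[:,2],rcond=None)[0].round(4),"ext",np.percentile(q[:,:2],[.5,99.5],axis=0).round(4))
print(robot.get_obs()["position"],robot.get_obs()["time"],robot.get_obs()["grip_width"])
```

```text
Traceback (most recent call last):
IndexError: index -1 is out of bounds for axis 0 with size 0
```

Run:
```python
from h import *
c0=np.array([.5871,-.0455]);a=np.radians(82.1);ey=np.array([np.cos(a),np.sin(a)]);ex=np.array([ey[1],-ey[0]])
m=robot.camera_model("wrist"); im,d=robot.camera("wrist"); P=cloud(m,d);L=np.dstack([(P[:,:,:2]-c0)@ex,(P[:,:,:2]-c0)@ey,P[:,:,2]]);save("w4",im)
k=(abs(L[:,:,0])<.075)&(abs(L[:,:,1])<.096)&(abs(L[:,:,2]-.098)<.008); q=L[k]
A=np.c_[q[:,:2],np.ones(len(q))]; print("n",len(q),"plane",np.linalg.lstsq(A,q[:,2],rcond=None)[0].round(4),"ext",np.percentile(q[:,:2],[.5,99.5],axis=0).round(4))
k=(abs(L[:,:,0])<.035)&(L[:,:,1]>.1)&(L[:,:,1]<.2)&(L[:,:,2]>.1)&(L[:,:,2]<.2); q=L[k]; print("clamp top",len(q),q[q[:,2]>np.percentile(q[:,2],95)].mean(0),np.percentile(q[:,1],99.5))
t=c0+.165*ey; go(t[0],t[1],.288,82.1)
```

```text
n 21997 plane [ 0.0008 -0.0005  0.0978] ext [[-0.0645 -0.0852]
 [ 0.0633  0.0891]]
clamp top 3222 [0.00103989 0.12105106 0.17050564] 0.12493001815484553
t 10.48 pos [ 0.5864 -0.0463  0.2854] yaw 82.13 | shift [ 0.8292  0.0031 -0.0126] turn 0.0001
```

View pics/w4.png

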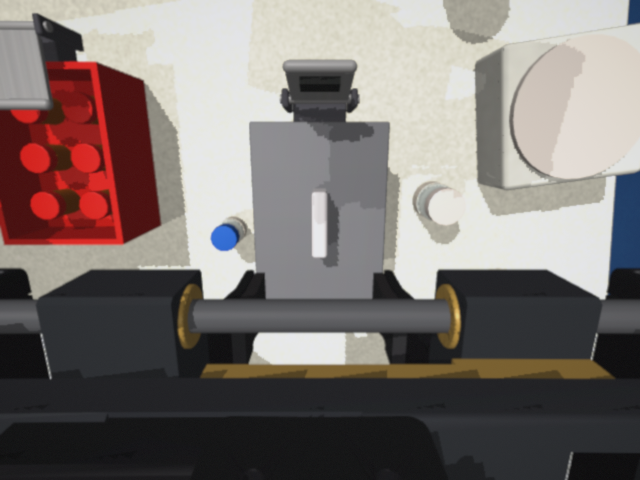

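The lid is seated flat (plane z 0.0978, tilt <0.1°) and centred, with the vial (224,237) and jar (440,203) undisturbed and the clamp at (320,80). Next I'll close the fingers and go beyond the clamp.

>>> move_arm:
  motion: "-1 0.1 0 0 0; -1 0.2 0 0 0; -1 0.32 0 0 0; -1 0.45 0 0 0; -1 0.57 0 0 0; -1 0.68 0 0 0; -1 0.77 0 0 0; -1 0.82 0 0 0; -1 0.83 0 0 0; -1 0.83 0 0 0; -1 0.83 0 0 0; -1 0.83 0 0 0"
  newtons: 10

```text
time: 11.48
position: [0.61, 0.1168, 0.286]
tool_rot: [0.754, 0.656, -0.0, -0.0]
ft_force: [0.3, 0.2, -0.4]
grip_width: 0.0006
grip_force: 0.0
```

>>> move_arm:
  motion: "-1 0 0 0.08 0; -1 0 0 0.2 0; -1 0 0 0.32 0; -1 0 0 0.44 0; -1 0 0 0.54 0; -1 0 0 0.6 0; -1 0 0 0.61 0; -1 0 0 0.61 0; -1 0 0 0.61 0"

```text
time: 12.23
position: [0.6111, 0.1176, 0.1655]
tool_rot: [0.754, 0.657, 0.001, 0.001]
ft_force: [0.1, 0.6, -0.5]
grip_width: 0.0004
grip_force: 0.0
```

Run:
```python
from h import *
c0=np.array([.5871,-.0455]);a=np.radians(82.1);ey=np.array([np.cos(a),np.sin(a)])
o=robot.get_obs(); print(o["position"],o["grip_width"],"local y",(o["position"][:2]-c0)@ey,o["ft_force"])
for th in(100,90,75,60,45,30,15,5,0):
    s,c=np.sin(np.radians(th)),np.cos(np.radians(th))
    y=.108-.052*c+.003*s+.0095; z=.106+.052*s+.003*c+.008
    if th>90: y=.108+.065*-c+.0055+.0095; z=.164
    t=c0+y*ey; print(th,end=" "); go(*t,z,82.1)
```

```text
[0.61113165 0.11757177 0.16546288] 0.00039801554391651067 local y 0.1648271482430667 [ 0.10752999  0.55366487 -0.47246531]
100 t 12.23 pos [0.6111 0.1176 0.1655] yaw 82.09 | shift [-0.1527 -0.007   0.0073] turn -0.0
90 t 12.23 pos [0.6111 0.1176 0.1655] yaw 82.09 | shift [-0.2216 -0.0069 -0.0028] turn -0.0
75 t 12.23 pos [0.6111 0.1176 0.1655] yaw 82.09 | shift [-0.2894 -0.0069  0.0022] turn -0.0
60 t 12.23 pos [0.6111 0.1176 0.1655] yaw 82.09 | shift [-0.3537 -0.007   0.0245] turn -0.0
45 t 12.23 pos [0.6111 0.1176 0.1655] yaw 82.09 | shift [-0.4099 -0.007   0.0627] turn -0.0
30 t 12.23 pos [0.6111 0.1176 0.1655] yaw 82.09 | shift [-0.4543 -0.0071  0.1142] turn -0.0
15 t 12.23 pos [0.6111 0.1176 0.1655] yaw 82.09 | shift [-0.4839 -0.0073  0.1754] turn -0.0
5 t 12.23 pos [0.6111 0.1176 0.1655] yaw 82.09 | shift [-0.4944 -0.0074  0.2195] turn -0.0
0 t 12.23 pos [0.6111 0.1176 0.1655] yaw 82.09 | shift [-0.4967 -0.0074  0.2421] turn -0.0
```

Pushing the clamp along its arc, to about 45° first.

>>> move_arm:
  motion: "-1 -0.08 -0.005 0 0; -1 -0.14 -0.005 0 0; -1 -0.18 -0.005 0 0; -1 -0.222 -0.005 -0.002 0; -1 -0.256 -0.005 0 0; -1 -0.29 -0.005 0.002 0; -1 -0.322 -0.005 0.013 0; -1 -0.354 -0.005 0.025 0; -1 -0.382 -0.005 0.043 0; -1 -0.41 -0.005 0.063 0; -1 -0.41 -0.005 0.063 0"

```text
time: 13.15
position: [0.5971, 0.0357, 0.1505]
tool_rot: [0.754, 0.657, -0.001, -0.001]
ft_force: [-0.9, 0.9, -0.4]
grip_width: 0.0005
grip_force: 0.0
```

Run:
```python
from h import *
c0=np.array([.5871,-.0455]);a=np.radians(82.1);ey=np.array([np.cos(a),np.sin(a)])
o=robot.get_obs(); print("local y",(o["position"][:2]-c0)@ey,o["position"][2],o["ft_force"])
for th in(45,30,15,5,0):
    s,c=np.sin(np.radians(th)),np.cos(np.radians(th))
    t=c0+(.108-.052*c+.003*s+.0095)*ey; print(th,end=" "); go(*t,.106+.052*s+.003*c+.008,82.1)
```

```text
local y 0.08182443506743577 0.15054501158465788 [-0.90926228  0.92626797 -0.43198791]
45 t 13.15 pos [0.5971 0.0357 0.1505] yaw 82.08 | shift [ 0.0051  0.0065 -0.0117] turn -0.0001
30 t 13.15 pos [0.5971 0.0357 0.1505] yaw 82.08 | shift [-0.0393  0.0066  0.0397] turn -0.0001
15 t 13.15 pos [0.5971 0.0357 0.1505] yaw 82.08 | shift [-0.0688  0.0068  0.101 ] turn -0.0001
5 t 13.15 pos [0.5971 0.0357 0.1505] yaw 82.08 | shift [-0.0792  0.0069  0.1452] turn -0.0001
0 t 13.15 pos [0.5971 0.0357 0.1505] yaw 82.08 | shift [-0.0815  0.0069  0.1678] turn -0.0001
```

>>> move_arm:
  motion: "-1 -0.015 0.005 0.012 0; -1 -0.039 0.005 0.04 0; -1 -0.055 0.005 0.07 0; -1 -0.068 0.005 0.1 0; -1 -0.075 0.005 0.122 0; -1 -0.08 0.005 0.145 0; -1 -0.081 0.005 0.156 0; -1 -0.081 0.005 0.165 0; -1 -0.081 0.005 0.172 0; -1 -0.081 0.005 0.176 0; -1 -0.081 0.005 0.176 0; -1 -0.081 0.005 0.176 0"

```text
time: 14.15
position: [0.5965, 0.0207, 0.1169]
tool_rot: [0.754, 0.657, -0.0, 0.0]
ft_force: [-1.9, -0.1, 3.7]
grip_width: 0.0004
grip_force: 1.6
```

Contact at the expected height. I'll press a little more, then rise and look.

>>> move_arm:
  motion: "-1 0 0 0.005 0; -1 0 0 0.01 0; -1 0 0 0.015 0; -1 0 0 0.015 0; -1 0 0 0.015 0"

```text
time: 14.57
position: [0.5966, 0.0207, 0.1168]
tool_rot: [0.754, 0.657, 0.0, 0.0]
ft_force: [-5.6, -0.4, 19.2]
grip_width: 0.0007
grip_force: 9.7
```

>>> move_arm:
  motion: "-1 0 0 -0.05 0; -1 0 0 -0.15 0; -1 -0.05 0 -0.3 0; -1 -0.15 0 -0.45 0; -1 -0.25 0 -0.6 0; -1 -0.35 0 -0.75 0; -1 -0.42 0 -0.85 0; -1 -0.42 0 -0.85 0; -1 -0.42 0 -0.85 0"

```text
time: 15.32
position: [0.5858, -0.0632, 0.2848]
tool_rot: [0.755, 0.656, 0.001, 0.001]
ft_force: [-0.1, 0.6, -0.8]
grip_width: 0.0008
grip_force: 0.0
```

Run:
```python
from h import *
c0=np.array([.5871,-.0455]);a=np.radians(82.1);ey=np.array([np.cos(a),np.sin(a)]);ex=np.array([ey[1],-ey[0]])
m=robot.camera_model("wrist"); im,d=robot.camera("wrist"); P=cloud(m,d);L=np.dstack([(P[:,:,:2]-c0)@ex,(P[:,:,:2]-c0)@ey,P[:,:,2]]);save("w5",im)
k=(abs(L[:,:,0])<.075)&(abs(L[:,:,1])<.03)&(abs(L[:,:,2]-.098)<.008); q=L[k]
A=np.c_[q[:,:2],np.ones(len(q))]; print("lid",len(q),np.linalg.lstsq(A,q[:,2],rcond=None)[0].round(4),np.percentile(q[:,:2],[.5,99.5],axis=0).round(4))
k=(abs(L[:,:,0])<.015)&(L[:,:,1]>.04)&(L[:,:,1]<.1)&(L[:,:,2]>.102); q=L[k]
for y in(.045,.055,.065,.08,.095): s=q[abs(q[:,1]-y)<.003]; print(y,len(s),np.median(s[:,2]) if len(s) else None)
print(robot.get_obs()["time"],robot.get_obs()["position"])
```

```text
lid 7343 [0.0008 0.0003 0.0978] [[-0.0646 -0.0298]
 [ 0.0634  0.0292]]
0.045 236 0.11173855529066323
0.055 237 0.10843551766966875
0.065 241 0.10838531675888546
0.08 251 0.10839491875848045
0.095 258 0.10831990647574971
15.3667 [ 0.5848299  -0.06228483  0.28319471]
```

View pics/w5.png

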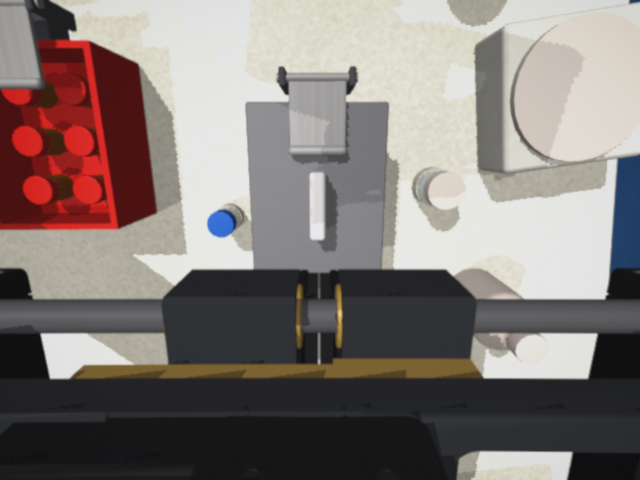

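The clamp lies flat across the lid at (318,112), its face at 108.4 mm everywhere (108.5 expected). The lid is flat, the bystanders are in place and the gripper is clear.

```bash
python3 -c "
from rig import robot
print(robot.hand_in())"
```

```text
the job is handed in; nothing more can be done
None
```

The lid sits flat and square on the grey box with the clamp fully down on it; nothing else looked moved in the last wrist view (the rack, dish and beaker were out of that view), and the job was handed in at about 15 s of the 50 s allowed.

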